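# Line up tube offcuts and hold the recessed clamp button

## Task

Line up the three steel tube offcuts in an even row on the magnetic plate, each centred and square in the yellow outline nearest to it along the row, keeping them down on the plate rather than picking them up. Then take the stylus from its stand, reach it through the aperture of the green-collared box and press the recessed green button down, and finish while still gripping the stylus and holding the button down. Never press the red button, and leave everything else on the table where it is.

Things in the scene. Friction and masses are not known exactly. Their poses are not given: they have to be found in the camera images.
- plate: fixed aluminium magnetic fixture plate, 200 (its x) x 270 (its y) x 20 mm high; origin at the centre of its underside, on the table. Three yellow rectangular outlines are painted on its top in one row along the plate's y axis, 90 mm apart, each 62 (plate x) x 42 (plate y) mm over the outside of its 3 mm lines, inside 56 x 36 mm.
- mark_left (a point): centre of the outline at the plate's +y end (left seen from the robot), on the plate's top face, 20 mm above the table; axes as the plate's
- mark_middle (a point): centre of the middle outline, on the plate's top face, 20 mm above the table; axes as the plate's
- mark_right (a point): centre of the outline at the plate's -y end (right seen from the robot), on the plate's top face, 20 mm above the table; axes as the plate's
- tube_left_centre (a point): centre of the loose steel square-tube offcut that belongs on mark_left, the outline nearest to it along the row: 50 (its x, the tube's length) x 30 (its y) x 30 mm high, 0.11 to 0.20 kg, lying on the plate, so this point is 15 mm above the plate's top (35 mm above the table)
- tube_middle_centre (a point): centre of the loose steel square-tube offcut that belongs on mark_middle, the outline nearest to it along the row: 50 (its x, the tube's length) x 30 (its y) x 30 mm high, 0.11 to 0.20 kg, lying on the plate, so this point is 15 mm above the plate's top (35 mm above the table)
- tube_right_centre (a point): centre of the loose steel square-tube offcut that belongs on mark_right, the outline nearest to it along the row: 50 (its x, the tube's length) x 30 (its y) x 30 mm high, 0.11 to 0.20 kg, lying on the plate, so this point is 15 mm above the plate's top (35 mm above the table)
- stylus_grip (a point): centre of the stylus' orange square handle, 18 x 18 x 70 mm, z axis up along the stylus, faces square to its x and y. Below the handle is a steel shank, 8 mm in diameter and 55 mm long; the tip is 90 mm below this point and the handle's top 35 mm above it. The stylus weighs about 70 g and starts upright in its stand with the handle's shoulder resting on the stand, this point 97 mm above the table.
- stylus_tip (a point): the end of the stylus' steel shank; z axis up along the stylus
- stand: fixed light-wood block 60 x 60 x 62 mm high with a 13 mm hole through its middle from the top, in which the stylus hangs; origin at the centre of its underside on the table; draw the stylus straight up by more than 55 mm to clear it
- clamp_hole (a point): centre of the 18 mm round aperture in the top face of the grey box with GREEN collar and green stripes (the clamp box, 80 x 80 x 70 mm high, fixed); 70 mm above the table, panel 6 mm thick. Its green push button (32 mm wide) sits inside, its top 30 mm below this point, straight under the aperture.
- clamp_button (a joint): travel of the green button, m: 0 up, 0.008 fully down; the spring takes about 2.4 N to start and 8 N to be fully down, and returns when let go; its switch is made beyond 0.006
- release_hole (a point): centre of the same kind of aperture on the like box with RED collar and stripes (the release box); the two boxes and the stand change places from run to run
- release_button (a joint): travel of the red button, m: 0 up, 0.008 fully down; must stay up
- caliper: bystander: steel caliper with black display, 150 mm long, 12 mm high, lying beyond the boxes on the right
- tape: bystander: yellow tape measure, 72 x 35 x 62 mm high
- spray: bystander: white spray can with a blue label, 60 mm across, 120 mm high
- case: bystander: black case with a yellow band, 160 x 75 x 58 mm high
- driver: bystander: screwdriver lying on the left
- square: bystander: flat red welding magnet, 85 x 85 x 14 mm high
Mind the look-alikes: they are no part of the job. What is shaped like the part that bears clamp_hole but turquoise is not meant.

How it is judged:
By the outcome, as a careful person would: the job done as asked, in the order asked, and still so for the second after the job is handed in, while the arm keeps its last pose, push and grip.
It also fails if it takes over 67 s, if anything falls off the work surface, if the arm or the gripper's body presses on something with over 40 N, if the wrist force passes 120 N, or if a joint passes its speed limit or range.

## Robot

A 6-joint arm with a two-finger parallel gripper is mounted at the origin on the work surface. World frame = base frame: x ahead of the robot, y to its left, z up, the work surface at z = 0. Lengths are in m, angles in degrees, forces in N, time in s.
With the tool pointing down it reaches from about 0.3 to 0.75 m from the base axis. Payload 8.5 kg.
Tool frame: the origin (TCP) lies midway between the tips of the shut fingers; the grasp point (between the pads) lies env.tcp_to_grasp behind it (env.tcp_to_grasp is the distance from the TCP to the grasp point, in m); z points along the fingers, y is the line along which they close (so a half turn about z gives the same grasp; the last joint's range is limited). The gripper opens to 85 mm and grips with 20 to 120 N. Pads are 22 mm wide; open, the fingers measure 114 mm over their backs; the gripper's body (76 mm by 85 mm) begins 54 mm behind the grasp point. The pads swing forward as they close: fully open they stand 13 mm farther back than shut.
Start: joints at [-82.58, 21.807, 74.336, -0, 83.858, -12.336], TCP at [0.186, -0.518, 0.231] pointing down, gripper open.
Joint ranges: [-178.18, 178.18], [-50.72, 133.34], [12.68, 142.11], [-81.47, 261.47], [9.98, 163.14], [-165.26, 165.26]. Speed limits (degrees/s): [136.94, 136.94, 180, 180, 180, 180].

## Interface

Orientations are given as a 3x3 rotation matrix whose columns are the frame's x, y, z axes.
In Python, from rig import observe, optics, job, env gives the robot as it stands. The module is installed in compiled form; this text tells all that it offers.
- The arm moves only by the shell command python3 -m jog 'ROWS' [FORCE]. ROWS is JSON, a list of rows, each a list of 7 numbers: the turn, a rotation vector about the tool's x, y, z in rad, then the shift along the tool's x, y, z in m, then the opening in per cent of the stroke, from 0 (shut) to 100 (fully open). A call has 1 to 10 rows; each row shifts and turns the commanded pose from where the row before left it, along the tool's axes as they then stand; what a row does not reach is not made up. A row lasts 1/8 s, in which the tool goes at most 62.5 mm and 10.7 degrees, less where a joint would pass 70% of its speed; a pose out of reach is approached as far as the arm can. A call is refused whole if a number of a shift passes 0.0625 or a number of a turn 0.188, either way. A call with a gripper value outside its range is refused whole. The fingers move at their own pace and stop on an object; FORCE is the grip in N (left out, the last holds). Time passes only in rows, so rows that do not move let the fingers close. It gives the time, the measured TCP pose, the force, the opening and the grip force at its end, in the units of the state.
- observe(): the state, without advancing time (a new reading comes with each control period).
- optics.get_image(name): name is "side" or "top" or "wrist"; returns a dict with "pixels" (420x560x3 uint8, red, green, blue), "mtx" (3x3 intrinsics, pixels), "rvec" (rotation vector, rad) and "tvec" (3), from world to camera coordinates, as OpenCV has them. Camera axes: x right, y down, z forward; pixel columns grow to the right and rows downward; lengths in m; the calibration is good to about 2 mm. A picture is of the moment at which its call begins. There is no depth.
- job.close_job(): hands the job in; it is judged then, once.
The state is a dict: "time_s": time; "q": joint angles; "qvel": joint speeds; "joint_efforts": joint torques, N m; "position": TCP position; "tool_rot": TCP orientation; "ft_force": force on the tool from outside, world axes, zero at the start; "wrist_torque": the same for the moment, N m; "grip_width": finger opening in m; "gripper_force": force on a finger pad.
Only numpy, scipy, OpenCV 4.12 (cv2) and the standard library are available. Lean on these libraries where they do the work, as an engineer would, in place of code of your own. Each camera call takes 0.05 s, during which the arm holds its last target. There are 200 camera calls.

## Working session

There is one attempt and no reset: what is moved stays moved. The work goes in short steps, Python scripts to look and compute and a shell command to move; the robot and the scene stay as the last step left them, time stands still between calls to the robot, and variables do not carry over. Pictures are saved under pics/ and viewed, at most 10 in all, crops included, and the job is handed in when it is done.

```bash
mkdir -p pics; python3 - <<'E'
from rig import observe, optics, env
import cv2
print(env.tcp_to_grasp, observe())
for n in("top","side"):
    d=optics.get_image(n); cv2.imwrite(f"pics/{n}0.png",d["pixels"][:,:,::-1]); print(n,d["mtx"].tolist(),d["rvec"],d["tvec"])
E
```

```text
0.0187 {'time_s': 0.0, 'q': array([-8.25791678e+01,  2.18425957e+01,  7.43874852e+01,  3.46370182e-04,
        8.38581046e+01, -1.23362944e+01]), 'qvel': array([ 0.14703434, -0.0219594 ,  0.03771675, -0.01299359,  0.016499  ,
        0.04073824]), 'joint_efforts': array([-3.36984458e-04, -4.48461270e+01, -2.31278318e+01, -2.11920146e-04,
        4.80349670e-03,  3.48969472e-06]), 'position': array([ 0.1858725 , -0.51731285,  0.23068066]), 'tool_rot': array([[ 9.41134230e-01,  3.38033023e-01, -1.92827424e-04],
       [ 3.38032912e-01, -9.41133050e-01,  1.52701171e-03],
       [ 3.34704124e-04, -1.50230501e-03, -9.99998816e-01]]), 'ft_force': array([-0.53137319, -0.90388751,  0.33439398]), 'wrist_torque': array([ 0.00465821, -0.00693359, -0.03607245]), 'gripper_force': 0.0, 'grip_width': 0.08531020095151044}
top [[502.8492920394104, 0.0, 278.5989333726716], [0.0, 502.8492920394104, 220.7274825330849], [0.0, 0.0, 1.0]] [ 2.13151421 -2.14981619  0.15605412] [0.01170581 0.51464531 1.51956563]
side [[480.6336604140248, 0.0, 281.7561819765068], [0.0, 480.6336604140248, 210.04177285646884], [0.0, 0.0, 1.0]] [ 0.02404888 -2.68292596  1.57505125] [0.51171675 0.08018762 1.40310076]
```

View pics/top0.png

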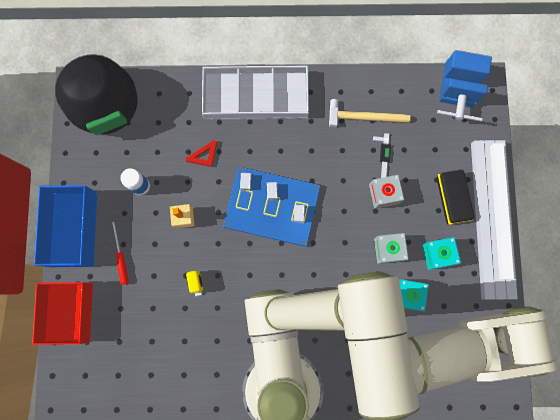

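View pics/side0.png

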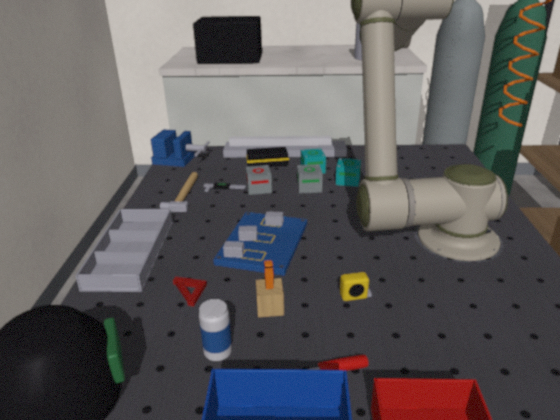

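Top view: the blue plate is at about (275,205), with tubes at (246,181), (272,190) and (300,212) and outlines at (244,199), (272,206) and (300,212). The stylus and stand are at (181,215).

Candidates for the clamp box:
- Grey box with green collar at (392,248). This matches the description.
- Grey box with red collar at (388,190). This is the release box, so I avoid it.
- Turquoise boxes at (441,252) and (413,294). Both are decoys.

Side view: it agrees, with the green-collar grey box at (310,178) and the stylus at (269,275). Next I take a close crop to check the choice, plus coarse measurements.

```bash
cat > h.py <<'E'
import numpy as np, cv2
from rig import observe, optics, env
def cast(d,uv,z):
    R,_=cv2.Rodrigues(np.array(d["rvec"])); uv=np.array(uv,float).reshape(-1,1,2)
    n=cv2.undistortPoints(uv,d["mtx"],None).reshape(-1,2)
    r=np.c_[n,np.ones(len(n))]@R; c=-R.T@np.array(d["tvec"]).ravel()
    return c+r*((z-c[2])/r[:,2])[:,None]
def mask(d,lo,hi):
    return cv2.inRange(cv2.cvtColor(d["pixels"],cv2.COLOR_RGB2HSV),np.array(lo),np.array(hi))
def blobs(m,amin):
    return [c for c in cv2.findContours(m,cv2.RETR_EXTERNAL,cv2.CHAIN_APPROX_NONE)[0] if cv2.contourArea(c)>amin]
def delta(dst,yaw=None):
    "tool-frame shift (and z turn) from the present pose to world TCP dst with tool y at yaw deg (mod 180), tool down"
    s=observe(); R=s["tool_rot"]; t=0
    if yaw is not None:
        t=(yaw-np.degrees(np.arctan2(R[1,1],R[0,1]))+90)%180-90
    print("shift",(R.T@(np.array(dst)-s["position"])).round(4),"tool z turn rad",round(-np.radians(t),4),"pos",s["position"].round(4))
E
python3 - <<'E'
from h import *
d=optics.get_image("top")
for nm,lo,hi,z,a in(("plate",(100,120,60),(120,255,255),.02,1500),("orange",(5,150,150),(18,255,255),.132,8),("green",(50,120,80),(75,255,255),.07,10),("redc",(0,150,120),(4,255,255),.07,20)):
    for c in blobs(mask(d,lo,hi),a):
        r=cv2.minAreaRect(c); p=cast(d,[r[0]],z)[0]
        print(nm,np.round(r[0]),np.round(r[1]),p.round(3))
        if nm=="plate": print(cast(d,cv2.boxPoints(cv2.minAreaRect(cv2.convexHull(c))),z).round(3).tolist())
print("tubes z.05",cast(d,[(246,181),(272,188),(300,210)],.05).round(3).tolist())
w=optics.get_image("wrist");R,_=cv2.Rodrigues(w["rvec"]);c=-R.T@w["tvec"];s=observe()
print("cam in tool",(s["tool_rot"].T@(c.ravel()-s["position"])).round(4),(s["tool_rot"].T@R.T).round(3).tolist(),w["mtx"][0,0])
cr=d["pixels"][140:320,360:480]; cv2.imwrite("pics/boxes.png",cv2.resize(cr,None,fx=3,fy=3)[:,:,::-1])
E
```

```text
plate [ 65. 226.] [60. 83.] [0.508 0.677 0.02 ]
[[0.384, 0.769, 0.02], [0.647, 0.774, 0.02], [0.636, 0.583, 0.02], [0.374, 0.583, 0.02]]
plate [271. 206.] [86. 63.] [0.565 0.03  0.02 ]
[[0.499, 0.184, 0.02], [0.697, 0.141, 0.02], [0.632, -0.125, 0.02], [0.436, -0.077, 0.02]]
plate [465.  79.] [46. 53.] [ 0.981 -0.607  0.02 ]
[[0.906, -0.513, 0.02], [1.088, -0.554, 0.02], [1.058, -0.701, 0.02], [0.877, -0.658, 0.02]]
orange [178. 212.] [9. 9.] [0.528 0.302 0.132]
green [413. 295.] [12. 12.] [ 0.284 -0.39   0.07 ]
green [444. 252.] [12. 12.] [ 0.411 -0.489  0.07 ]
green [393. 247.] [13. 12.] [ 0.426 -0.336  0.07 ]
green [386. 152.] [8. 3.] [ 0.722 -0.329  0.07 ]
green [106. 123.] [14. 39.] [0.825 0.546 0.07 ]
redc [ 62. 313.] [58. 64.] [0.239 0.651 0.07 ]
redc [121. 268.] [32.  8.] [0.371 0.48  0.07 ]
redc [388. 189.] [12. 12.] [ 0.605 -0.329  0.07 ]
redc [201. 151.] [26. 27.] [0.732 0.247 0.07 ]
tubes z.05 [[0.639, 0.108, 0.05], [0.616, 0.027, 0.05], [0.546, -0.059, 0.05]]
cam in tool [ 0.0806 -0.0003 -0.1422] [[0.0, -0.95, -0.313], [1.0, 0.0, -0.001], [0.001, -0.313, 0.95]] 298.74525786149
```

View pics/boxes.png

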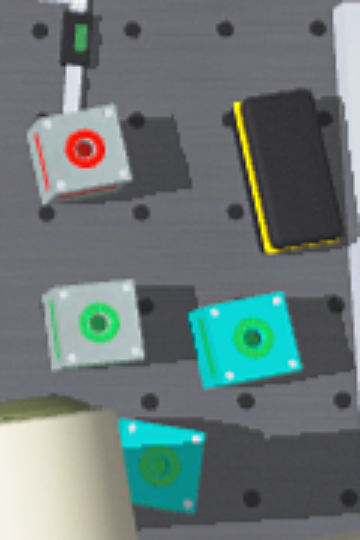

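The crop confirms it: the grey box with the green collar is the clamp box (full-image pixel (393,247)), about (0.426,-0.336). Plate yaw is about -13.7° and its centre is about (0.566,0.031), and the sizes match the description (200 x 272 mm). Now I turn the tool and bring the wrist camera over the plate.

```bash
python3 -m jog '[[0,0,0.146,0,0,0,100],[0,0,0.146,0,0,0,100],[0,0,0.146,0,0,0,100],[0,0,0.146,0,0,0,100]]'; python3 -c "
from h import *
delta((.483,.05,.19),76.3)"
```

```text
time_s: 0.7
position: [0.1859, -0.5175, 0.2311]
tool_rot: [[0.97, -0.242, -0.0], [-0.242, -0.97, 0.0], [-0.0, -0.0, -1.0]]
ft_force: [-0.2, 0.1, 0.0]
grip_width: 0.0856
gripper_force: 0.0
shift [ 0.1512 -0.6225  0.0414] tool z turn rad -0.0049 pos [ 0.1859 -0.5175  0.2311]
```

```bash
python3 -m jog '[[0,0,0,0.015,-0.05,0,60],[0,0,0,0.015,-0.06,0,60],[0,0,0,0.015,-0.06,0,60],[0,0,0,0.015,-0.06,0,60],[0,0,0,0.015,-0.06,0,60],[0,0,0,0.015,-0.06,0,60],[0,0,0,0.015,-0.06,0,60],[0,0,0,0.015,-0.06,0.01,60],[0,0,0,0.015,-0.06,0.01,60],[0,0,0,0.015,-0.05,0.01,60]]'; python3 -m jog '[[0,0,0,0,-0.04,0.01,60],[0,0,0,0,0,0,60],[0,0,0,0,0,0,60]]'; python3 - <<'E'
from h import *
d=optics.get_image("wrist"); cv2.imwrite("pics/w1.png",d["pixels"][:,:,::-1])
E
```

```text
time_s: 1.95
position: [0.4695, 0.0123, 0.2011]
tool_rot: [[0.972, -0.236, 0.0], [-0.236, -0.972, -0.0], [0.0, -0.0, -1.0]]
ft_force: [0.1, -1.1, -0.1]
grip_width: 0.0517
gripper_force: 0.0
time_s: 2.33
position: [0.4783, 0.0485, 0.1914]
tool_rot: [[0.972, -0.237, -0.0], [-0.237, -0.972, -0.0], [-0.0, 0.0, -1.0]]
ft_force: [0.5, -0.7, -0.1]
grip_width: 0.0509
gripper_force: 0.0
```

View pics/w1.png

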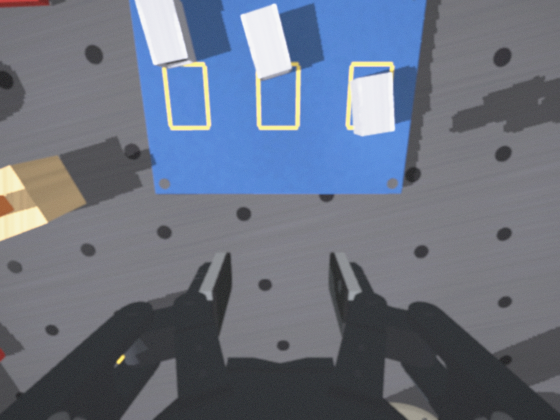

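Wrist view: the outlines are at (187,96) and (279,97), with the third at (370,97) partly covered. The tubes are at about (163,25, cut off at the edge), (268,42) and (374,104). I move forward a little and measure.

```bash
python3 -m jog '[[0,0,0.004,0.05,0,0,50],[0,0,0,0,0,0,50],[0,0,0,0,0,0,50]]'; cat > meas.py <<'E'
from h import *
import sys
d=optics.get_image("wrist"); s=observe(); print(s["position"].round(4))
y=mask(d,(20,90,120),(38,255,255)); g=[]
for c in blobs(y,60):
    r=cv2.minAreaRect(c); b=cast(d,cv2.boxPoints(r),.02); e=b[1]-b[0],b[2]-b[1]; L=[np.linalg.norm(k) for k in e]; k=e[int(L[1]>L[0])]
    print("outline",np.round(r[0]),b.mean(0).round(4),np.round(L,4),"yaw",round((np.degrees(np.arctan2(k[1],k[0]))+90)%180-90,1))
bl=mask(d,(100,120,40),(125,255,255)); hull=np.zeros_like(bl)
for c in blobs(bl,8000): cv2.fillPoly(hull,[cv2.convexHull(c)],255)
hsv=cv2.cvtColor(d["pixels"],cv2.COLOR_RGB2HSV)
m=cv2.inRange(hsv,np.array((0,0,int(sys.argv[1]))),np.array((180,60,255)))&cv2.dilate(hull,np.ones((25,25)))
for c in blobs(m,400):
    r=cv2.minAreaRect(c); b=cast(d,cv2.boxPoints(r),.05); e=b[1]-b[0],b[2]-b[1]; L=[np.linalg.norm(k) for k in e]; k=e[int(L[1]>L[0])]
    print("tube",np.round(r[0]),b.mean(0).round(4),np.round(L,4),"yaw",round((np.degrees(np.arctan2(k[1],k[0]))+90)%180-90,1))
cv2.imwrite(sys.argv[2],np.vstack([d["pixels"][:260,:,::-1],cv2.cvtColor(m,cv2.COLOR_GRAY2BGR)[:260]]))
x=hsv[...,2][(hull>0)&(hsv[...,1]<60)]; print(np.histogram(x,bins=range(60,260,10)))
E
python3 meas.py 200 pics/m1.png
```

```text
time_s: 2.75
position: [0.5265, 0.0363, 0.1914]
tool_rot: [[0.97, -0.242, -0.001], [-0.242, -0.97, 0.0], [-0.001, 0.0, -1.0]]
ft_force: [0.3, 0.3, 0.4]
grip_width: 0.0427
gripper_force: 0.0
[0.5263 0.0366 0.1915]
outline [159. 389.] [0.2831 0.2714 0.02  ] [0.1025 0.0215] yaw -51.4
outline [278. 146.] [0.5663 0.0295 0.02  ] [0.0393 0.0606] yaw -13.0
outline [190. 148.] [0.5872 0.1177 0.02  ] [0.0405 0.0614] yaw -13.6
outline [366. 123.] [ 0.5687 -0.0632  0.02  ] [0.0406 0.0155] yaw 80.2
tube [364. 154.] [ 0.5432 -0.0494  0.05  ] [0.0605 0.0421] yaw -10.3
tube [267. 109.] [0.6043 0.0289 0.05  ] [0.0309 0.063 ] yaw 2.5
tube [167.  93.] [0.6395 0.1117 0.05  ] [0.0307 0.0537] yaw -2.8
(array([   0,    0,    0,    0,    0,    1,  193,  436,  146,   48,   45,
         37,   61,  267,  216,  152,  281,  859, 5167]), array([ 60,  70,  80,  90, 100, 110, 120, 130, 140, 150, 160, 170, 180,
       190, 200, 210, 220, 230, 240, 250]))
```

View pics/m1.png

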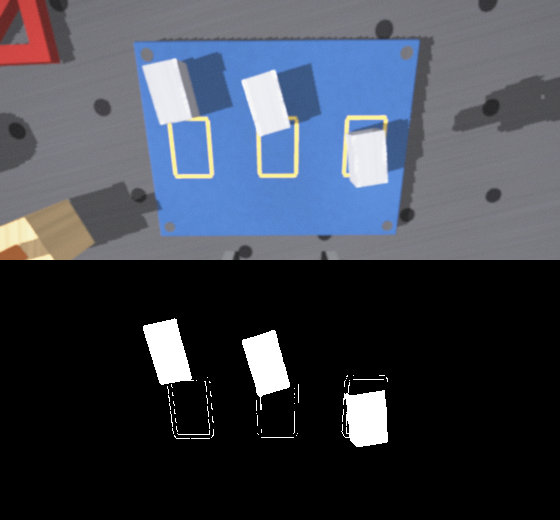

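The mask catches the outline edges and the tube ends, so I tighten it.

```bash
sed -i 's/^for c in blobs(m,400):/m=cv2.morphologyEx(m,cv2.MORPH_OPEN,np.ones((7,7)))\nfor c in blobs(m,400):/; s/^x=hsv.*//' meas.py; cat >> meas.py <<'E'
for c in blobs(bl,8000):
    a=cv2.approxPolyDP(cv2.convexHull(c),8,True); p=cast(d,a.reshape(-1,2),.02); print("plate",p.round(4)[:,:2].tolist(),p.mean(0).round(4))
E
python3 meas.py 240 pics/m2.png; python3 meas.py 250 pics/m3.png
```

```text
[0.5263 0.0368 0.1916]
outline [159. 389.] [0.2827 0.2717 0.02  ] [0.1026 0.0215] yaw -51.4
outline [278. 146.] [0.5667 0.0297 0.02  ] [0.0393 0.0595] yaw -13.0
outline [191. 147.] [0.587  0.1178 0.02  ] [0.0407 0.0614] yaw -13.6
outline [366. 124.] [ 0.5677 -0.0631  0.02  ] [0.0402 0.0148] yaw 76.0
tube [368. 159.] [ 0.5378 -0.0525  0.05  ] [0.0295 0.0481] yaw -4.2
tube [267. 103.] [0.6102 0.0285 0.05  ] [0.0294 0.0484] yaw 3.5
tube [166.  92.] [0.6404 0.1126 0.05  ] [0.0279 0.0488] yaw -1.2
plate [[0.6306, -0.1228], [0.4404, -0.0755], [0.5031, 0.1817], [0.6932, 0.1356]] [0.5668 0.0298 0.02  ]
[0.5263 0.0369 0.1917]
outline [159. 389.] [0.2833 0.2709 0.02  ] [0.1024 0.0215] yaw -51.3
outline [278. 146.] [0.5662 0.0301 0.02  ] [0.0393 0.0607] yaw -12.9
outline [194. 146.] [0.587  0.1138 0.02  ] [0.0353 0.0608] yaw -18.0
outline [366. 123.] [ 0.5686 -0.0633  0.02  ] [0.0415 0.0146] yaw 78.9
plate [[0.6306, -0.1226], [0.4404, -0.0754], [0.503, 0.182], [0.6932, 0.1359]] [0.5668 0.03   0.02  ]
```

Measured values, consistent with the given sizes:

| Item | Position (x, y) | Yaw |
|---|---|---|
| Plate / middle mark | (0.5667, 0.030) | -13.7° |
| Left mark | (0.588, 0.1173) | -13.7° |
| Right mark | (0.5454, -0.0575) | -13.7° |
| Right tube | (0.538, -0.0525) | -4° |
| Middle tube | (0.610, 0.0285) | 3.5° |
| Left tube | (0.640, 0.1126) | -1.2° |

Right tube first.

```bash
python3 -m jog '[[0,0,-0.17,0,0.04,0.02,55],[0,0,0,0,0,0,55]]'; python3 -c "
from h import *
delta((.538,-.0525,.06),86)"
```

```text
time_s: 3.15
position: [0.516, -0.003, 0.1706]
tool_rot: [[0.997, -0.075, -0.002], [-0.075, -0.997, 0.0], [-0.002, -0.0, -1.0]]
ft_force: [-0.7, 1.0, 0.5]
grip_width: 0.0471
gripper_force: 0.0
shift [0.0259 0.0478 0.1106] tool z turn rad -0.0048 pos [ 0.516  -0.003   0.1706]
```

```bash
python3 -m jog '[[0,0,0,0.013,0.024,0.05,55],[0,0,0,0.013,0.024,0.05,55],[0,0,0,0,0,0.01,55],[0,0,0,0,0,0,55]]'; python3 -c "
from h import *
delta((.538,-.0525,.026),86)
d=optics.get_image('wrist'); cv2.imwrite('pics/w2.png',d['pixels'][:,:,::-1])"
```

```text
time_s: 3.65
position: [0.5397, -0.0507, 0.062]
tool_rot: [[0.997, -0.074, -0.0], [-0.074, -0.997, 0.0], [-0.0, -0.0, -1.0]]
ft_force: [-0.1, -0.3, 0.6]
grip_width: 0.0468
gripper_force: 0.0
shift [-0.0016  0.002   0.036 ] tool z turn rad -0.0041 pos [ 0.5397 -0.0507  0.062 ]
```

View pics/w2.png

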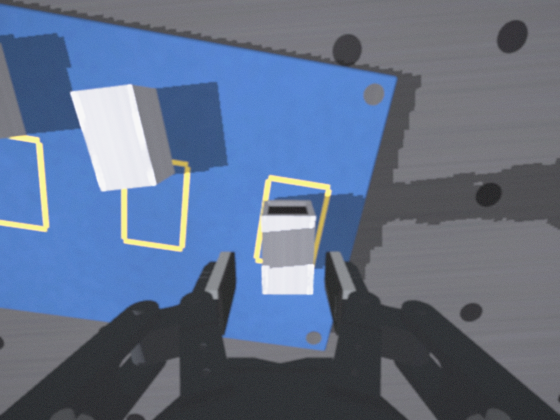

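The tube at (288,248) sits between the fingers and square to them. I lower and close.

```bash
python3 -m jog '[[0,0,0,-0.001,0.002,0.02,55],[0,0,0,0,0,0.016,55],[0,0,0,0,0,0,20],[0,0,0,0,0,0,20],[0,0,0,0,0,0,20]]' 40; python3 -c "
from h import *
delta((.5454,-.0575,.026),76.3)"
```

```text
time_s: 4.32
position: [0.5391, -0.0533, 0.0266]
tool_rot: [[0.997, -0.073, 0.002], [-0.073, -0.997, -0.0], [0.002, 0.0, -1.0]]
ft_force: [-0.1, 1.6, 4.8]
grip_width: 0.0294
gripper_force: 40.4
shift [0.0066 0.0038 0.0006] tool z turn rad 0.166 pos [ 0.5391 -0.0533  0.0266]
```

```bash
python3 -m jog '[[0,0,0.083,0,0,0,20],[0,0,0.083,0,0,0,20],[0,0,0,0.004,0.0013,0,20],[0,0,0,0.0045,0.0013,0,20],[0,0,0,0,0,0,20],[0,0,0,0,0,0,20]]' 40; python3 -c "
from h import *
delta((.5467,-.0578,.026),76.3)"
```

```text
time_s: 5.08
position: [0.546, -0.0577, 0.0265]
tool_rot: [[0.972, -0.237, 0.0], [-0.237, -0.972, 0.0], [0.0, -0.0, -1.0]]
ft_force: [-4.6, 1.7, 8.5]
grip_width: 0.0295
gripper_force: 40.9
shift [ 0.0007 -0.      0.0005] tool z turn rad 0.0003 pos [ 0.546  -0.0577  0.0265]
```

```bash
python3 -m jog '[[0,0,0,0.0007,0,0,20],[0,0,0,0,0,0,55],[0,0,0,0,0,0,55],[0,0,0,0,0,-0.05,55],[0,0,0,-0.02,-0.04,-0.06,55],[0,0,0,-0.02,-0.05,-0.055,55],[0,0,0,0,0,0,55],[0,0,0,0,0,0,55]]'; python3 meas.py 240 pics/m4.png
```

```text
time_s: 6.08
position: [0.5322, 0.0214, 0.1696]
tool_rot: [[0.972, -0.237, -0.001], [-0.237, -0.972, -0.0], [-0.001, 0.0, -1.0]]
ft_force: [0.7, -0.2, -0.3]
grip_width: 0.047
gripper_force: 0.0
[0.5322 0.0211 0.1691]
outline [145. 403.] [0.2911 0.2643 0.02  ] [0.0886 0.0221] yaw -50.3
outline [356. 158.] [ 0.5451 -0.058   0.02  ] [0.0618 0.0406] yaw -13.6
outline [264. 158.] [0.5665 0.0297 0.02  ] [0.0398 0.0598] yaw -13.4
outline [172. 160.] [0.5866 0.1173 0.02  ] [0.0409 0.0616] yaw -11.7
tube [356. 164.] [ 0.5472 -0.0509  0.05  ] [0.0471 0.0189] yaw -13.1
tube [249. 114.] [0.6103 0.0294 0.05  ] [0.0285 0.0477] yaw 3.5
plate [[0.631, -0.1228], [0.4401, -0.0748], [0.5025, 0.1817], [0.6937, 0.1349]] [0.5668 0.0297 0.02  ]
```

Right outline is now clear all round. Next the middle tube, at (0.6103,0.029), yaw 3.5°.

```bash
python3 -m jog '[[0,0,-0.15,0,0,0,55],[0,0,-0.15,0,0,0,55],[0,0,0,0,0,0,55]]'; python3 -c "
from h import *
delta((.6103,.029,.026),93.5)"
```

```text
time_s: 6.5
position: [0.5322, 0.0207, 0.1689]
tool_rot: [[0.998, 0.058, -0.002], [0.058, -0.998, 0.0], [-0.002, -0.001, -1.0]]
ft_force: [-0.2, -0.2, -0.1]
grip_width: 0.047
gripper_force: 0.0
shift [ 0.0787 -0.0036  0.1427] tool z turn rad -0.003 pos [0.5322 0.0207 0.1689]
```

```bash
python3 -m jog '[[0,0,-0.003,0.04,-0.002,0.03,55],[0,0,0,0.0387,-0.0016,0.05,55],[0,0,0,0,0,0.032,55],[0,0,0,0,0,0.02,55],[0,0,0,0,0,0.01,55],[0,0,0,0,0,0,55],[0,0,0,0,0,0,20],[0,0,0,0,0,0,20],[0,0,0,0,0,0,20],[0,0,0,0,0,0,20]]' 40; python3 -c "
from h import *
delta((.5667,.030,.026),76.3)
d=optics.get_image('wrist'); cv2.imwrite('pics/w3.png',d['pixels'][:,:,::-1])"
```

```text
time_s: 7.75
position: [0.6109, 0.0299, 0.0298]
tool_rot: [[0.998, 0.064, 0.002], [0.064, -0.998, -0.0], [0.002, 0.001, -1.0]]
ft_force: [-1.0, -1.3, 6.1]
grip_width: 0.0292
gripper_force: 41.3
shift [-0.0441 -0.0029  0.0037] tool z turn rad 0.3027 pos [0.6109 0.0299 0.0298]
```

View pics/w3.png

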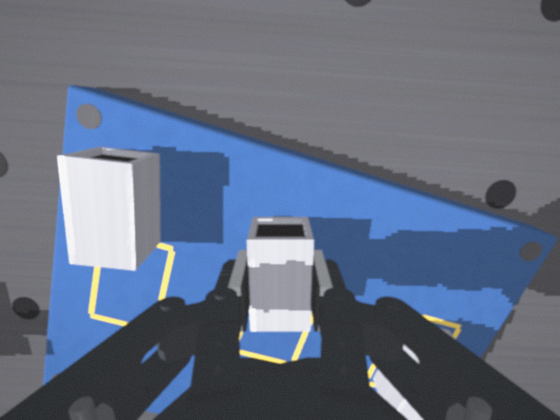

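The middle tube is firmly held at (281,275). Rotate, then drag.

```bash
python3 -m jog '[[0,0,0.1,0,0,0,20],[0,0,0.1,0,0,0,20],[0,0,0.103,0,0,0,20],[0,0,0,-0.011,0.0026,0,20],[0,0,0,-0.011,0.0026,0,20],[0,0,0,-0.011,0.0026,0,20],[0,0,0,-0.0094,0.0025,0,20],[0,0,0,0,0,0,20],[0,0,0,0,0,0,20]]' 40; python3 -c "
from h import *
delta((.5673,.0299,.03),76.3)"
```

```text
time_s: 8.93
position: [0.5664, 0.03, 0.0298]
tool_rot: [[0.972, -0.235, 0.001], [-0.235, -0.972, -0.0], [0.001, 0.0, -1.0]]
ft_force: [-2.2, -0.9, 9.5]
grip_width: 0.0287
gripper_force: 41.9
shift [ 0.0009 -0.0001 -0.0002] tool z turn rad 0.0015 pos [0.5664 0.03   0.0298]
```

```bash
python3 -m jog '[[0,0,0.001,0.0012,0,0,20],[0,0,0,0,0,0,55],[0,0,0,0,0,0,55],[0,0,0,0,0,-0.05,55],[0,0,0,-0.01,-0.03,-0.05,55],[0,0,0,-0.01,-0.027,-0.04,55],[0,0,0,0,0,0,55],[0,0,0,0,0,0,55]]'; python3 meas.py 238 pics/m5.png;python3 -m jog '[[0,0,-0.11,0,0,0,55],[0,0,-0.11,0,0,0,55],[0,0,0,0,0,0,55]]'; python3 -c "
from h import *
delta((.6403,.1126,.028),88.8)"
```

```text
time_s: 9.93
position: [0.5615, 0.0896, 0.1676]
tool_rot: [[0.971, -0.238, -0.002], [-0.238, -0.971, -0.0], [-0.002, 0.001, -1.0]]
ft_force: [0.0, -0.7, -0.4]
grip_width: 0.0472
gripper_force: 0.0
[0.5614 0.0894 0.1673]
outline [171. 390.] [0.335  0.2904 0.02  ] [0.091  0.0229] yaw -36.6
outline [420. 164.] [ 0.5548 -0.0489  0.02  ] [0.0691 0.036 ] yaw -44.6
outline [339. 171.] [0.5665 0.0293 0.02  ] [0.0613 0.041 ] yaw -13.6
outline [247. 172.] [0.5873 0.1173 0.02  ] [0.0405 0.0602] yaw -12.0
tube [437. 181.] [ 0.5444 -0.0497  0.05  ] [0.043  0.0206] yaw -10.9
tube [344. 180.] [0.5657 0.0308 0.05  ] [0.0303 0.0467] yaw -8.9
tube [232. 117.] [0.6405 0.1121 0.05  ] [0.0301 0.0492] yaw -3.1
plate [[0.6307, -0.1228], [0.4406, -0.0763], [0.5024, 0.1818], [0.6937, 0.1349]] [0.5668 0.0294 0.02  ]
time_s: 10.35
position: [0.5617, 0.0892, 0.1673]
tool_rot: [[1.0, -0.022, -0.003], [-0.022, -1.0, 0.0], [-0.003, -0.0, -1.0]]
ft_force: [0.4, 0.4, -0.2]
grip_width: 0.0471
gripper_force: 0.0
shift [ 0.0784 -0.0251  0.1391] tool z turn rad -0.0012 pos [0.5617 0.0892 0.1673]
```

```bash
python3 -m jog '[[0,0,0,0.04,-0.013,0.03,55],[0,0,0,0.0385,-0.0121,0.05,55],[0,0,0,0,0,0.032,55],[0,0,0,0,0,0.018,55],[0,0,0,0,0,0.008,55],[0,0,0,0,0,0,55],[0,0,0,0,0,0,20],[0,0,0,0,0,0,20],[0,0,0,0,0,0,20],[0,0,0,0,0,0,20]]' 40; python3 -c "
from h import *
delta((.588,.1173,.028),76.3)"
```

```text
time_s: 11.6
position: [0.6406, 0.113, 0.0337]
tool_rot: [[1.0, -0.02, 0.003], [-0.02, -1.0, -0.0], [0.003, 0.0, -1.0]]
ft_force: [-2.1, -0.8, 7.4]
grip_width: 0.0291
gripper_force: 41.4
shift [-0.0527 -0.0032  0.0056] tool z turn rad 0.2188 pos [0.6406 0.113  0.0337]
```

```bash
python3 -m jog '[[0,0,0.1,0,0,0,20],[0,0,0.119,0,0,0,20],[0,0,0,-0.012,0.002,0,20],[0,0,0,-0.012,0.002,0,20],[0,0,0,-0.012,0.002,0,20],[0,0,0,-0.0152,0.0023,0,20],[0,0,0,0,0,0,20],[0,0,0,0,0,0,20]]' 40; python3 -c "
from h import *
delta((.588,.1173,.0337),76.3)"
```

```text
time_s: 12.6
position: [0.5879, 0.1173, 0.0337]
tool_rot: [[0.972, -0.237, 0.001], [-0.237, -0.972, -0.0], [0.001, -0.0, -1.0]]
ft_force: [-4.9, 0.1, 12.8]
grip_width: 0.0287
gripper_force: 42.1
shift [ 0.0001 -0.      0.    ] tool z turn rad 0.0001 pos [0.5879 0.1173 0.0337]
```

```bash
python3 -m jog '[[0,0,0,0,0,0,55],[0,0,0,0,0,0,55],[0,0,0,0,0,-0.05,55],[0,0,0,-0.034,0.045,-0.05,55],[0,0,0,-0.034,0.045,-0.04,55],[0,0,0,0,0,0,55],[0,0,0,0,0,0,55]]'; python3 meas.py 238 pics/m6.png; python3 - <<'E'
from h import *
d=optics.get_image("wrist"); cr=d["pixels"][100:290,140:420]
cv2.imwrite("pics/row.png",cv2.resize(cr,None,fx=2.8,fy=2.8,interpolation=cv2.INTER_CUBIC)[:,:,::-1])
E
```

```text
time_s: 13.48
position: [0.5126, 0.0555, 0.1593]
tool_rot: [[0.971, -0.237, -0.0], [-0.237, -0.971, 0.0], [-0.0, -0.0, -1.0]]
ft_force: [-0.7, -0.2, 0.4]
grip_width: 0.0471
gripper_force: 0.0
[0.5127 0.0557 0.1588]
outline [156. 397.] [0.2898 0.2725 0.02  ] [0.1095 0.0334] yaw -50.2
outline [381. 123.] [ 0.5541 -0.0486  0.02  ] [0.069  0.0353] yaw -42.9
outline [294. 131.] [0.5662 0.0292 0.02  ] [0.0608 0.0399] yaw -14.2
outline [207. 124.] [0.5907 0.1049 0.02  ] [0.0353 0.0694] yaw 14.9
tube [294. 136.] [0.5657 0.0312 0.05  ] [0.0288 0.0475] yaw -11.8
tube [404. 135.] [ 0.5449 -0.0565  0.05  ] [0.0514 0.0313] yaw -12.5
tube [184. 134.] [0.5878 0.1185 0.05  ] [0.0288 0.0497] yaw -13.5
plate [[0.6305, -0.1228], [0.4404, -0.0765], [0.5035, 0.1822], [0.6936, 0.1352]] [0.567  0.0295 0.02  ]
```

View pics/row.png

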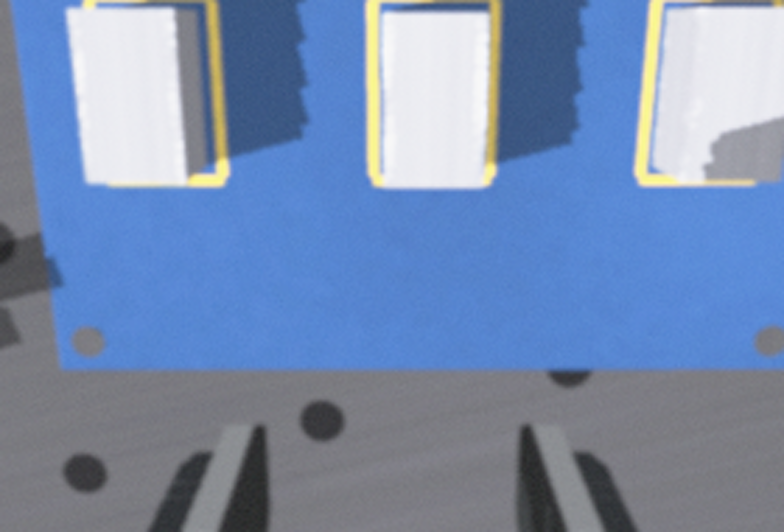

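All three tubes sit inside their outlines. Crop positions are left (135,95), middle (437,98) and right (715,95), measured within about 1.5 mm and 2° of the marks. Next is the stylus: I rise and move near the stand.

```bash
python3 -m jog '[[0,0,0,0,0,-0.05,55],[0,0,0,-0.028,-0.056,-0.04,55],[0,0,0,-0.028,-0.056,0,55],[0,0,0,-0.028,-0.056,0,55],[0,0,0,-0.028,-0.056,0,55],[0,0,0,0,0,0,55],[0,0,0,0,0,0,55]]'; cat > sty.py <<'E'
from h import *
d=optics.get_image("wrist"); m=mask(d,(4,140,90),(17,255,255)); cv2.imwrite("pics/sty.png",d["pixels"][:,:,::-1])
for c in blobs(m,30):
    r=cv2.minAreaRect(c); print("orange",np.round(r[0]),np.round(r[1]),round(r[2],1),cast(d,[r[0]],.132).round(4))
E
python3 sty.py
```

```text
time_s: 14.45
position: [0.4591, 0.2897, 0.2423]
tool_rot: [[0.972, -0.236, -0.002], [-0.236, -0.972, -0.001], [-0.001, 0.001, -1.0]]
ft_force: [-0.3, 0.6, 0.5]
grip_width: 0.0469
gripper_force: 0.0
orange [240. 122.] [21. 26.] 65.2 [[0.5336 0.3058 0.132 ]]
```

View pics/sty.png

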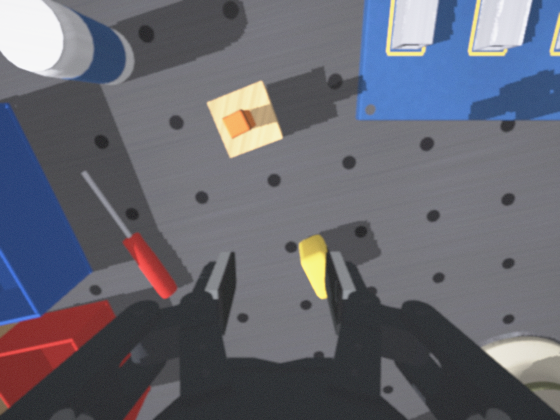

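The stylus is at (238,124) on the wooden stand at (245,119), rotated roughly 20° in the picture. I measure the stand top (z 0.062) and the bright handle top (z 0.132).

```bash
cat > sty2.py <<'E'
from h import *
d=optics.get_image("wrist"); hsv=cv2.cvtColor(d["pixels"],cv2.COLOR_RGB2HSV)
def rep(n,c,z):
    r=cv2.minAreaRect(cv2.convexHull(c)); b=cast(d,cv2.boxPoints(r),z); e=b[1]-b[0]; L=[np.linalg.norm(e),np.linalg.norm(b[2]-b[1])]
    print(n,np.round(r[0]),b.mean(0).round(4),np.round(L,4),"yaw mod90",round(np.degrees(np.arctan2(e[1],e[0]))%90,1))
for c in blobs(mask(d,(12,40,175),(26,160,255)),800): rep("stand",c,.062)
for v in (180,200,220,235):
    for c in blobs(mask(d,(4,150,v),(17,255,255)),30): rep(f"top{v}",c,.132)
E
python3 sty2.py
```

```text
stand [313. 268.] [0.3443 0.2753 0.062 ] [0.03   0.0862] yaw mod90 83.6
stand [245. 120.] [0.5325 0.3093 0.062 ] [0.0614 0.0614] yaw mod90 6.4
top180 [241. 125.] [0.5309 0.3045 0.132 ] [0.0215 0.0115] yaw mod90 61.0
top200 [236. 124.] [0.533  0.3086 0.132 ] [0.015 0.016] yaw mod90 11.3
top220 [241. 126.] [0.5307 0.3049 0.132 ] [0.0207 0.0109] yaw mod90 61.0
top235 [241. 126.] [0.5308 0.305  0.132 ] [0.0207 0.0107] yaw mod90 61.0
```

```bash
python3 -m jog '[[0,0,-0.175,0,0,0,55],[0,0,-0.176,0,0,0,55],[0,0,0,0.04,0,0,55],[0,0,0,0,0,0,55],[0,0,0,0,0,0,55]]'; python3 sty2.py; python3 -c "
from h import *
delta((.5327,.309,.078),96.4)"
```

```text
time_s: 15.18
position: [0.4989, 0.293, 0.2431]
tool_rot: [[0.994, 0.11, -0.001], [0.11, -0.994, -0.0], [-0.001, 0.0, -1.0]]
ft_force: [-0.1, 0.3, -0.3]
grip_width: 0.0472
gripper_force: 0.0
stand [284. 299.] [0.3467 0.2714 0.062 ] [0.0334 0.0931] yaw mod90 12.5
stand [268. 150.] [0.5327 0.3102 0.062 ] [0.0605 0.0619] yaw mod90 6.3
top180 [271. 154.] [0.5405 0.3058 0.132 ] [0.0157 0.022 ] yaw mod90 53.7
top200 [270. 156.] [0.5381 0.3067 0.132 ] [0.0108 0.0208] yaw mod90 53.8
shift [ 0.0357 -0.0119  0.1653] tool z turn rad -0.001 pos [0.4986 0.2933 0.2433]
```

```bash
python3 -m jog '[[0,0,0,0.018,-0.006,0.03,55],[0,0,0,0.0175,-0.0065,0.03,55],[0,0,0,0,0,0,55],[0,0,0,0,0,0.04,55],[0,0,0,0,0,0.035,55],[0,0,0,0,0,0.03,55],[0,0,0,0,0,0,55],[0,0,0,0,0,0,55]]'; python3 -c "
from h import *
delta((.5327,.3095,.078),96.4)
d=optics.get_image('wrist'); cv2.imwrite('pics/w4.png',d['pixels'][100:400,130:430,::-1])"
```

```text
time_s: 16.23
position: [0.5333, 0.3106, 0.0807]
tool_rot: [[0.994, 0.112, 0.003], [0.112, -0.994, 0.001], [0.003, -0.001, -1.0]]
ft_force: [0.9, -0.1, -0.2]
grip_width: 0.0472
gripper_force: 0.0
shift [-0.0007  0.001   0.0027] tool z turn rad 0.0002 pos [0.5333 0.3106 0.0807]
```

View pics/w4.png

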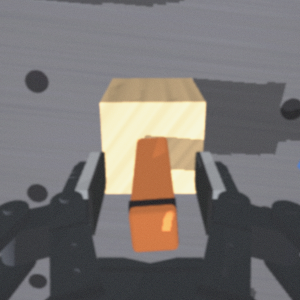

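The handle (crop (152,200)) is centred between the pads and square to them. I close and draw it up.

```bash
python3 -m jog '[[0,0,0,-0.0005,0.001,0.001,55],[0,0,0,0,0,0,5],[0,0,0,0,0,0,5],[0,0,0,0,0,0,5],[0,0,0,0,0,0,5],[0,0,0,0,0,0,5]]' 60; python3 -m jog '[[0,0,0,0,0,-0.02,5],[0,0,0,0,0,-0.04,5],[0,0,0,0,0,-0.05,5],[0,0,0,0,0,-0.05,5],[0,0,0,0,0,0,5],[0,0,0,0,0,0,5]]'; python3 -c "
from h import *
delta((.426,-.336,.22))"
```

```text
time_s: 17.02
position: [0.5324, 0.3093, 0.0779]
tool_rot: [[0.994, 0.112, 0.001], [0.112, -0.994, 0.0], [0.001, -0.0, -1.0]]
ft_force: [-1.4, -1.2, 6.1]
grip_width: 0.0169
gripper_force: 58.4
time_s: 17.77
position: [0.5319, 0.3091, 0.2362]
tool_rot: [[0.994, 0.112, -0.002], [0.112, -0.994, -0.001], [-0.002, 0.0, -1.0]]
ft_force: [-0.5, -0.5, -1.5]
grip_width: 0.0173
gripper_force: 58.4
shift [-0.1772  0.6293  0.0168] tool z turn rad -0.0 pos [0.5319 0.3091 0.2362]
```

```bash
python3 -m jog '[[0,0,0,-0.015,0.035,0,5],[0,0,0,-0.023,0.055,0,5],[0,0,0,-0.023,0.055,0,5],[0,0,0,-0.023,0.055,0,5],[0,0,0,-0.023,0.055,0,5],[0,0,0,-0.023,0.055,0,5],[0,0,0,-0.023,0.055,0,5],[0,0,0,-0.023,0.055,0,5],[0,0,0,-0.023,0.055,0,5],[0,0,0,-0.023,0.055,0,5]]'; python3 -m jog '[[0,0,0,-0.023,0.055,0,5],[0,0,0,-0.008,0.03,0,5],[0,0,0,0,0,0,5],[0,0,0,0,0,0,5],[0,0,0,0,0,0,5]]'; cat > hole.py <<'E'
from h import *
import sys
d=optics.get_image("wrist"); s=observe(); print("tcp",s["position"].round(4))
for c in blobs(mask(d,(45,100,60),(78,255,255)),60):
    e=cv2.fitEllipse(cv2.convexHull(c)); print("green",np.round(e[0]),np.round(e[1]),cast(d,[e[0]],.07)[0].round(4),cv2.contourArea(c))
cv2.imwrite(sys.argv[1],d["pixels"][:,:,::-1])
E
python3 hole.py pics/h1.png
```

```text
time_s: 19.02
position: [0.3695, -0.2435, 0.236]
tool_rot: [[0.994, 0.111, -0.002], [0.111, -0.994, 0.002], [-0.001, -0.002, -1.0]]
ft_force: [2.2, 0.0, -0.2]
grip_width: 0.0175
gripper_force: 58.6
time_s: 19.65
position: [0.3497, -0.329, 0.2371]
tool_rot: [[0.994, 0.113, -0.0], [0.113, -0.994, 0.001], [-0.0, -0.001, -1.0]]
ft_force: [0.2, -0.2, -1.3]
grip_width: 0.0172
gripper_force: 58.7
tcp [ 0.3497 -0.3291  0.2373]
green [326. 247.] [32. 34.] [ 0.2849 -0.3887  0.07  ] 797.5
green [334. 208.] [ 3. 53.] [ 0.3316 -0.3898  0.07  ] 78.0
green [442. 146.] [36. 43.] [ 0.4104 -0.4879  0.07  ] 1164.5
green [393. 145.] [ 4. 58.] [ 0.4062 -0.4386  0.07  ] 132.0
green [295. 112.] [39. 41.] [ 0.4269 -0.3347  0.07  ] 1239.5
```

View pics/h1.png

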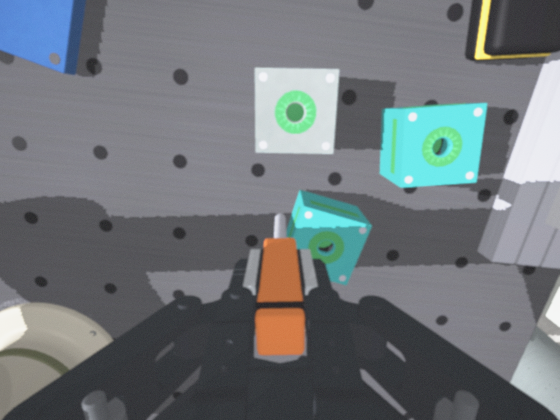

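The clamp hole is at (295,112), giving (0.427,-0.335), which agrees with the top view; the turquoise decoys are at (442,146) and (326,247). The stylus tip is visible at (280,215). I've now viewed 11 pictures, one over the limit of 10, so the rest is done by numbers only. Next, the tip's offset from the TCP.

```bash
cat > tip.py <<'E'
from h import *
d=optics.get_image("wrist"); s=observe(); R=s["tool_rot"]; p=s["position"]
Rc,_=cv2.Rodrigues(d["rvec"])
L=.0903-.0187
P=[p+R@np.array([x,0,z]) for x,z in((0,L),(0,L-.02),(.004,L),(-.004,L))]
print(cv2.projectPoints(np.array(P),d["rvec"],d["tvec"],d["mtx"],None)[0].reshape(-1,2).round(1).tolist())
g=d["pixels"].astype(int)
for r in range(206,240,3): print(r,g[r,266:296,0].tolist())
E
python3 tip.py
```

```text
[[280.8, 218.0], [280.8, 228.1], [280.8, 213.1], [280.8, 222.9]]
206 [135, 134, 135, 138, 132, 135, 136, 133, 132, 131, 133, 134, 132, 133, 132, 136, 134, 134, 135, 134, 137, 133, 133, 133, 134, 132, 132, 124, 112, 106]
209 [131, 133, 134, 134, 130, 133, 131, 134, 134, 134, 135, 135, 133, 136, 136, 136, 134, 136, 136, 135, 136, 134, 136, 135, 135, 136, 124, 116, 106, 106]
212 [131, 132, 130, 125, 122, 121, 123, 124, 123, 129, 132, 134, 139, 140, 136, 137, 128, 122, 120, 119, 122, 123, 119, 121, 120, 116, 109, 107, 108, 106]
215 [91, 88, 87, 89, 88, 88, 87, 90, 103, 143, 175, 194, 191, 176, 161, 152, 147, 136, 117, 101, 90, 90, 88, 87, 82, 79, 86, 100, 103, 108]
218 [88, 85, 88, 89, 88, 91, 84, 101, 145, 203, 223, 219, 200, 184, 163, 153, 147, 146, 137, 121, 103, 89, 86, 80, 73, 61, 73, 87, 102, 109]
221 [86, 88, 91, 90, 88, 89, 87, 106, 156, 207, 220, 217, 197, 178, 161, 152, 148, 144, 140, 124, 101, 87, 83, 72, 63, 63, 65, 77, 97, 104]
224 [90, 89, 85, 90, 87, 87, 92, 116, 165, 210, 221, 215, 195, 178, 163, 155, 150, 145, 138, 125, 104, 84, 71, 61, 63, 63, 65, 66, 77, 91]
227 [90, 90, 88, 85, 88, 84, 92, 129, 184, 219, 221, 212, 194, 175, 162, 152, 150, 146, 141, 126, 103, 76, 64, 60, 66, 67, 67, 66, 65, 74]
230 [87, 87, 82, 89, 90, 86, 94, 128, 182, 216, 219, 210, 190, 175, 160, 155, 151, 147, 142, 127, 100, 71, 63, 64, 66, 68, 69, 69, 64, 68]
233 [86, 91, 86, 87, 87, 84, 92, 141, 202, 223, 221, 206, 188, 171, 159, 151, 147, 146, 144, 133, 106, 74, 66, 63, 66, 66, 64, 64, 70, 73]
236 [89, 92, 90, 92, 92, 94, 104, 142, 200, 221, 216, 205, 185, 172, 159, 154, 151, 147, 146, 138, 118, 98, 86, 86, 78, 74, 74, 78, 74, 75]
239 [221, 208, 197, 192, 192, 190, 193, 196, 198, 199, 196, 198, 194, 196, 193, 191, 191, 192, 186, 190, 193, 195, 191, 189, 188, 186, 181, 173, 152, 118]
```

```bash
python3 -c "
from h import *
delta((.4268,-.335,.165))"
```

```text
shift [0.0759 0.0144 0.0724] tool z turn rad -0.0 pos [ 0.3497 -0.3293  0.2374]
```

```bash
python3 -m jog '[[0,0,0,0.026,0.005,0.01,5],[0,0,0,0.026,0.005,0.02,5],[0,0,0,0.0239,0.0044,0.02,5],[0,0,0,0,0,0.02,5],[0,0,0,0,0,0,5],[0,0,0,0,0,0,5]]'; python3 - <<'E'
from h import *
delta((.4268,-.335,.115))
import runpy; runpy.run_path("tip.py") if 0 else None
d=optics.get_image("wrist")
m=mask(d,(45,100,60),(78,255,255))
for c in blobs(m,60):
    e=cv2.fitEllipse(cv2.convexHull(c)); x=cv2.boundingRect(c); print(np.round(e[0]),x,cast(d,[e[0]],.07)[0].round(4))
E
```

```text
time_s: 20.5
position: [0.4267, -0.336, 0.1683]
tool_rot: [[0.994, 0.112, 0.001], [0.112, -0.994, -0.001], [0.001, 0.001, -1.0]]
ft_force: [-0.2, -0.4, -1.2]
grip_width: 0.0173
gripper_force: 58.7
shift [ 0.0002 -0.001   0.0533] tool z turn rad -0.0 pos [ 0.4267 -0.336   0.1683]
[449. 242.] (426, 222, 47, 42) [ 0.4106 -0.488   0.07  ]
[393. 234.] (390, 205, 7, 58) [ 0.4132 -0.4366  0.07  ]
[279. 205.] (270, 198, 18, 14) [ 0.4284 -0.3344  0.07  ]
[439. 192.] (406, 188, 69, 8) [ 0.4549 -0.4661  0.07  ]
[279. 206.] (256, 185, 47, 43) [ 0.427  -0.3348  0.07  ]
```

The hole re-measures at (0.427,-0.3348), so the tip is within 1.2 mm. I descend gently through the aperture.

```bash
python3 -m jog '[[0,0,0,0.0003,-0.0012,0.012,5],[0,0,0,0,0,0.015,5],[0,0,0,0,0,0.015,5],[0,0,0,0,0,0.01,5],[0,0,0,0,0,0,5],[0,0,0,0,0,0,5]]'
```

```text
time_s: 21.3
position: [0.4269, -0.3349, 0.1158]
tool_rot: [[0.994, 0.112, 0.001], [0.112, -0.994, -0.001], [0.0, 0.001, -1.0]]
ft_force: [0.7, -0.5, -1.1]
grip_width: 0.0174
gripper_force: 58.7
```

```bash
python3 -m jog '[[0,0,0,0,0,0.004,5],[0,0,0,0,0,0.003,5],[0,0,0,0,0,0.002,5],[0,0,0,0,0,0,5],[0,0,0,0,0,0,5]]' 80
```

```text
time_s: 21.92
position: [0.4269, -0.3349, 0.1067]
tool_rot: [[0.994, 0.112, 0.001], [0.112, -0.994, -0.001], [0.0, 0.001, -1.0]]
ft_force: [-0.2, 0.2, 3.2]
grip_width: 0.017
gripper_force: 79.6
```

```bash
python3 -m jog '[[0,0,0,0,0,0.002,5],[0,0,0,0,0,0.002,5],[0,0,0,0,0,0,5],[0,0,0,0,0,0,5]]'; python3 -m jog '[[0,0,0,0,0,0.001,5],[0,0,0,0,0,0,5],[0,0,0,0,0,0,5]]'
```

```text
time_s: 22.42
position: [0.4269, -0.3349, 0.1028]
tool_rot: [[0.994, 0.112, 0.001], [0.112, -0.994, -0.001], [0.001, 0.001, -1.0]]
ft_force: [-0.6, -0.3, 6.3]
grip_width: 0.0174
gripper_force: 80.3
time_s: 22.8
position: [0.427, -0.335, 0.1026]
tool_rot: [[0.994, 0.112, 0.001], [0.112, -0.994, -0.002], [0.001, 0.002, -1.0]]
ft_force: [-1.4, 2.1, 13.6]
grip_width: 0.0174
gripper_force: 81.4
```

The force jumped to about 14 N with the TCP stopped at 0.1026, as expected for full travel, so the button has bottomed out. A last steady check, then I hand in.

```bash
python3 -m jog '[[0,0,0,0,0,0,5],[0,0,0,0,0,0,5],[0,0,0,0,0,0,5],[0,0,0,0,0,0,5]]' && python3 -c "
from rig import job
print(job.close_job())"
```

```text
time_s: 23.3
position: [0.427, -0.335, 0.1026]
tool_rot: [[0.994, 0.112, 0.001], [0.112, -0.994, -0.002], [0.001, 0.002, -1.0]]
ft_force: [-0.2, 1.4, 14.2]
grip_width: 0.0171
gripper_force: 81.4
the job is handed in; nothing more can be done
None
```

The job is handed in at 23.3 s, no verdict returned: the three tubes measured within about 2 mm and 2° of their outlines, and the gripped stylus holds the green button down at about 14 N, judged bottomed from force and height; I viewed 11 pictures, one over the limit of 10.

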